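# Transfer interlock plates to the transport rack in reverse order

### The arm

A 6-joint arm with a two-finger parallel gripper is mounted at the origin on the work surface. World frame = base frame: x ahead of the robot, y to its left, z up, the work surface at z = 0. Lengths are in mm, angles in rad, forces in N, time in s.
With the tool pointing down it reaches from about 300 to 775 mm from the base axis. Payload 14.6 kg.
Tool frame: the origin (TCP) lies between the finger pads; the fingertips stand 19 mm ahead of it and the grasp point (between the pads) is the TCP; z points along the fingers, y is the line along which they close (so a half turn about z gives the same grasp; the last joint's range is limited). The gripper opens to 94 mm and grips with 3 to 60 N. Pads are 16 mm wide; open, the fingers measure 119 mm over their backs; the gripper's body (75 mm by 177 mm) begins 78 mm behind the grasp point.
Start: joints at [1.137, 0.3, 1.521, -0, 1.321, -0.067], TCP at [197.243, 513.404, 185.346] pointing down, gripper open.
Joint ranges: [-3.03, 3.03], [-0.79, 2.21], [0.23, 2.52], [-1.04, 4.18], [0, 3.07], [-2.55, 2.55]. Speed limits (rad/s): [2.22, 2.22, 2.57, 3.14, 3.14, 3.14].

### API

Orientations are given as [roll, pitch, yaw] about the fixed x, y, z axes, in that order (R = Rz(yaw) Ry(pitch) Rx(roll)).
In Python, from cell import monitor, imaging, job, find_in, trace gives the robot as it stands. The module is installed in compiled form; this text tells all that it offers.
- The arm moves only by the tool arm_command, never from a script. Its argument "steps" is a list of rows, each a list of 5 numbers: the opening, from 0 (shut) to 1 (fully open), then the shift along the tool's x, y, z in mm, then the turn about the tool's z in degrees. In form: [[gripper, dx, dy, dz, turn], ...]. A call has 1 to 20 rows; each row is the pose to reach, as a shift and turn from the pose commanded when the call began, along the tool's axes at that moment; what a row does not reach only later rows make up. A row lasts 1/8 s, in which the tool goes at most 62.5 mm and 10.7 degrees, less where a joint would pass 70% of its speed; a pose out of reach is approached as far as the arm can. A call with a gripper value outside its range is refused whole. The fingers move at their own pace and stop on an object; "force" is the grip in N (left out, the last holds). Time passes only in rows, so rows that repeat a pose let the fingers close. It gives the time, the measured TCP pose, the force, the opening and the grip force at its end, in the units of the state.
- monitor.read_state(): the state, without advancing time (a new reading comes with each control period).
- imaging.camera(name): name is "side" or "top" or "wrist"; returns a dict with "img" (384x512x3 uint8, red, green, blue), "mtx" (3x3 intrinsics, pixels), "view" (4x4, takes a point from world to camera coordinates). Camera axes: x right, y down, z forward; pixel columns grow to the right and rows downward; lengths in mm; the calibration is good to about 2 mm. The wrist camera is an equidistant fisheye: a pixel r from the principal point sees the ray r / f radians off the axis. A picture is of the moment at which its call begins. There is no depth.
- job.sign_off(): hands the job in; it is judged then, once.
Trained networks look in a picture, given as the dict that the camera call returned (one of the last four; its "shot" number tells which), for a name from the list of things; names that differ only in an ending like _2 or _b are one class to them, and where a whole thing is asked for, a point or a joint stands for the part that bears it (a point fixed in the world has none). Each returns a list of dicts, best first, with "p" (0 to 1); they miss things now and then, are a little off and sometimes report something else, mostly with a low value. They report only what shows in the picture. A call takes as long as a camera call. They do not tell look-alikes from the thing itself.
- find_in(picture, target): "rect" ([centre column, centre row, width, height] in pixels, round what is visible of it).
- trace(picture, target): "region" (384x512 bool, what is visible of it) and "rect" ([centre column, centre row, width, height] in pixels, round what is visible of it).
The state is a dict: "clock": time; "joints": joint angles; "qd": joint speeds; "effort": joint torques, N m; "eef_pos": TCP position; "eef_rot": TCP orientation; "wrist_force": force on the tool from outside, world axes, zero at the start; "moment": the same for the moment, N m; "finger_gap": finger opening in mm; "finger_force": force on a finger pad.
Only numpy, scipy, OpenCV 4.12 (cv2) and the standard library are available. Lean on these libraries where they do the work, as an engineer would, in place of code of your own. Each camera call takes 0.05 s, during which the arm holds its last target. There are 200 camera calls.

### The job

Move the three steel door interlock plates from the slotted aluminium stand into the empty grey transport rack in reverse order, counted from the end stop that each of the two has at one end: the plate nearest the stand's end stop goes into the rack slot farthest from the rack's end stop, the middle one into the middle slot, and the last into the slot next to the rack's end stop. Keep the plates upright, leave each one standing right down in its slot and centred along it, and leave the parts tray and the hex key holder where they are.

Things in the scene. Friction and masses are not known exactly. Their poses are not given: they have to be found in the camera images.
- narrow_plate (a point): centre of the narrow interlock plate: loose upright steel plate, a plain rectangle 44 mm wide; 10 mm thick, 110 mm high, 0.32 kg. z up (foot 55 mm below, top 55 mm above), x along width, y through thickness; same from both sides. Slot walls cover its lowest 44 mm: grip it across its thickness above them (25 mm above this point is good)
- middle_plate (a point): centre of the middle interlock plate: loose upright steel plate, 60 mm wide with one 26 mm wide lug mid-top (18 mm high); 10 mm thick, 110 mm high, 0.43 kg. z up (foot 55 mm below, top 55 mm above), x along width, y through thickness; same from both sides. Slot walls cover its lowest 44 mm: grip it across its thickness above them (25 mm above this point is good)
- wide_plate (a point): centre of the wide interlock plate: loose upright steel plate, 76 mm wide with a 22 mm wide lug at each end of its top (18 mm high); 10 mm thick, 110 mm high, 0.56 kg. z up (foot 55 mm below, top 55 mm above), x along width, y through thickness; same from both sides. Slot walls cover its lowest 44 mm: grip it across its thickness above them (25 mm above this point is good)
- stand: fixed slotted aluminium stand; base 90 x 200 x 8 mm, origin mid-underside. Places at its own y = -60, 0, +60 mm, each with a cradle and plate (which is where varies), plates' y along its y. End stop at its +y end only: upright sheet 70 mm wide and high at y = 102 mm, flange bent outwards to y = 131 mm
- rack: fixed grey rack with black slots, empty at start, any yaw; base and end stop (+y end) as the stand's, origin mid-underside. Slots at its own y = -60, 0, +60 mm, each along x, 40 mm long, centred at x = 0; longer plates stick out. Slot floor 14 mm over the bench; gap 15 mm for 30 mm up, then flaring to 27 mm at wall tops 58 mm over the bench. Plate's y goes along rack's y, either way
- cradle_narrow: black plastic cradle fixed on the stand under the narrow plate at the start (shows where that plate came from); foot 40 mm, walls 30 mm long; origin mid-underside, 8 mm over the bench; slot floor 14 mm and wall tops 58 mm over the bench; axes as the stand's
- cradle_middle: black plastic cradle fixed on the stand under the middle plate at the start (shows where that plate came from); foot 50 mm, walls 40 mm long; origin mid-underside, 8 mm over the bench; slot floor 14 mm and wall tops 58 mm over the bench; axes as the stand's
- cradle_wide: black plastic cradle fixed on the stand under the wide plate at the start (shows where that plate came from); foot 60 mm, walls 50 mm long; origin mid-underside, 8 mm over the bench; slot floor 14 mm and wall tops 58 mm over the bench; axes as the stand's
- parts_tray: bystander: steel tray 90 x 120 x 22 mm, loose, with a blue roller, black cam follower and white guide block in it (up to 33 mm high); origin at the centre of its underside
- key_holder: bystander: loose chrome hex key holder, 35 x 75 mm, keys up to 78 mm high; origin at the centre of its underside
Not all that is in view belongs to the job. What is shaped like the part that bears wide_plate but red is not meant. Leave any orange look-alike of the part that bears narrow_plate alone.

How it is judged:
By the outcome, as a careful person would: the job done as asked, in the order asked, and still so for the second after the job is handed in, with the robot touching nothing.
It also fails if it takes over 93 s, if anything falls off the work surface, if the arm or the gripper's body presses on something with over 40 N, if the wrist force passes 120 N, or if a joint passes its speed limit or range.

## Working session

There is one attempt and no reset: what is moved stays moved. The work goes in short steps, Python scripts to look and compute and a tool call to move; the robot and the scene stay as the last step left them, time stands still between calls to the robot, and variables do not carry over. Pictures are saved under pics/ and viewed, at most 14 in all, crops included, and the job is handed in when it is done.

Besides the shell and the picture viewer there is one more tool, called after "Request:" as a command line: name --pt "numbers of a row" for each row, then --argument value for the rest. arm_command: Moves the arm, as the interface text tells. Its arguments: {"type":"object","properties":{"steps":{"type":"array","items":{"type":"array","items":{"type":"number"}}},"force":{"type":"number"}},"required":["steps"]}

```bash
mkdir -p pics
python3 - <<'E'
from cell import monitor, imaging
import cv2,numpy as np
s=monitor.read_state();print(s)
ims=[]
for n in("side","top"):
    c=imaging.camera(n);cv2.imwrite(f"pics/{n}0.png",c["img"][:,:,::-1]);print(n,c["mtx"].tolist(),np.round(c["view"],4).tolist())
E
```

```text
{'clock': 0.0, 'joints': array([ 1.13742085e+00,  3.00450715e-01,  1.52157058e+00, -1.27000697e-05,
        1.32069246e+00, -6.65949130e-02]), 'qd': array([-0.00098316, -0.00130342, -0.00047552,  0.00038143, -0.00098119,
        0.00052573]), 'effort': array([-2.81206761e-03, -5.31792963e+01, -3.52740705e+01,  7.06576556e-02,
        2.44012027e-02, -7.07105005e-05]), 'eef_pos': array([197.12259917, 513.1624866 , 184.8019647 ]), 'eef_rot': array([-3.14047322e+00, -6.23301681e-05,  2.77481521e+00]), 'wrist_force': array([ 0.04357926, -0.71964205, -0.56753053]), 'moment': array([-0.05889285, -0.00875148, -0.05368596]), 'finger_force': 0.0, 'finger_gap': 93.87536264952806}
side [[442.7616845028579, 0.0, 259.34692143756564], [0.0, 442.7616845028579, 203.96167033562023], [0.0, 0.0, 1.0]] [[0.6906, -0.723, 0.0192, -400.4185], [-0.4097, -0.413, -0.8134, 295.1462], [0.596, 0.5539, -0.5814, 685.9045], [0.0, 0.0, 0.0, 1.0]]
top [[458.01070162713773, 0.0, 251.8556867859988], [0.0, 458.01070162713773, 189.7844036486304], [0.0, 0.0, 1.0]] [[-0.0189, -0.9997, -0.014, 21.841], [-0.9873, 0.0209, -0.1572, 573.0266], [0.1575, 0.0109, -0.9875, 962.896], [0.0, 0.0, 0.0, 1.0]]
```

View pics/side0.png

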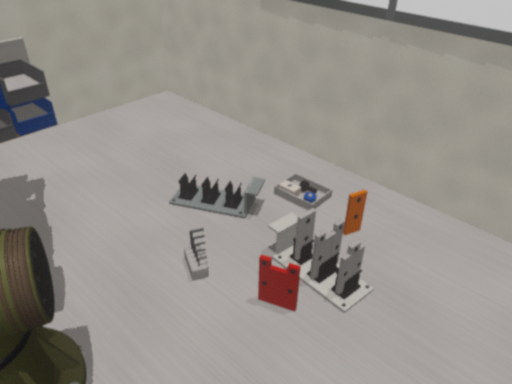

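View pics/top0.png

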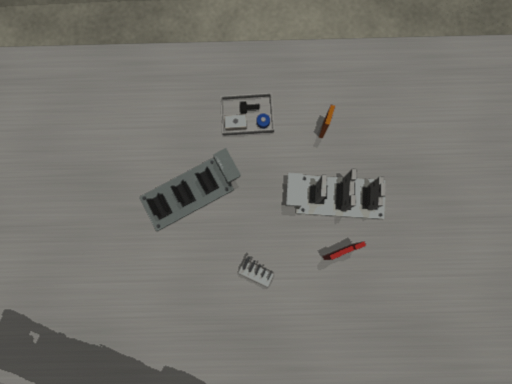

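Run:
```python
import cv2
t=cv2.imread("pics/top0.png");s=cv2.imread("pics/side0.png")
c=[cv2.resize(a,None,fx=5,fy=5,interpolation=cv2.INTER_CUBIC) for a in (t[145:235,130:250],t[160:225,280:392])]
cv2.imwrite("pics/rt.png",c[0]);cv2.imwrite("pics/st.png",c[1])
cv2.imwrite("pics/ss.png",cv2.resize(s[200:310,255:385],None,fx=5,fy=5,interpolation=cv2.INTER_CUBIC))
```

```text
(no output)
```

View pics/rt.png

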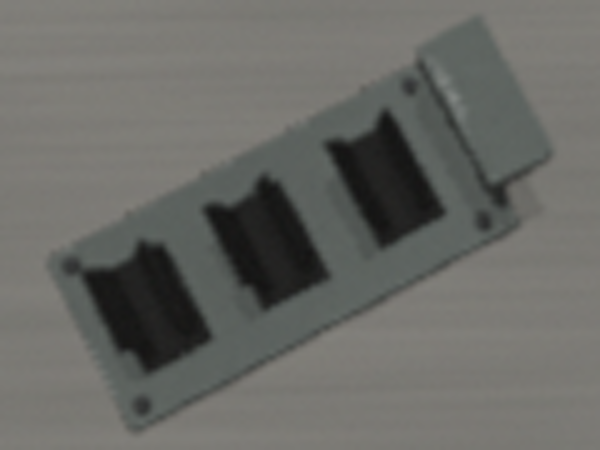

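View pics/st.png

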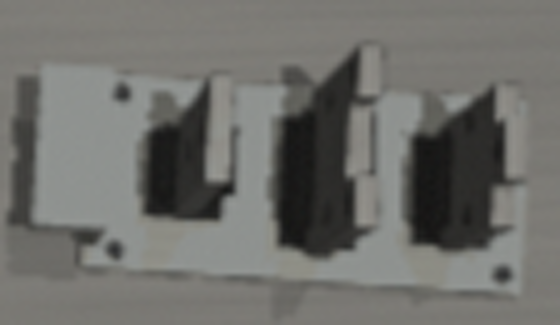

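View pics/ss.png

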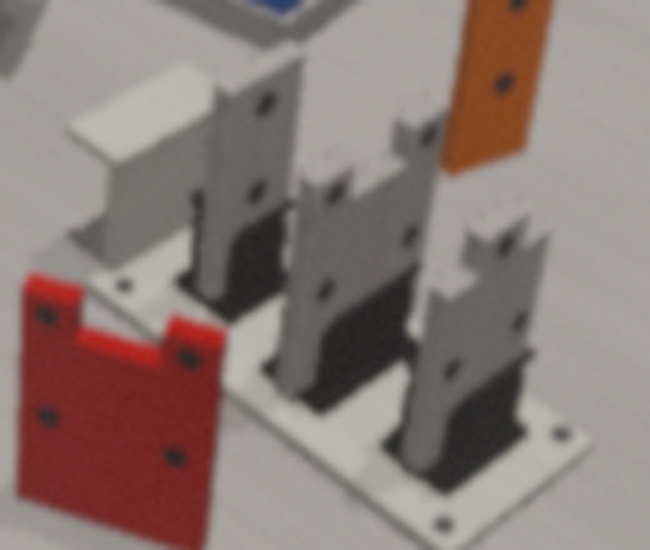

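```bash
cat > h.py <<'E'
import numpy as np
from scipy.optimize import least_squares
M={"side":(np.array([[442.7617,0,259.3469],[0,442.7617,203.9617],[0,0,1]]),np.array([[0.6906,-0.723,0.0192,-400.4185],[-0.4097,-0.413,-0.8134,295.1462],[0.596,0.5539,-0.5814,685.9045]])),
"top":(np.array([[458.0107,0,251.8557],[0,458.0107,189.7844],[0,0,1]]),np.array([[-0.0189,-0.9997,-0.014,21.841],[-0.9873,0.0209,-0.1572,573.0266],[0.1575,0.0109,-0.9875,962.896]]))}
def proj(cam,P):
    K,V=M[cam];p=K@(V[:,:3]@P+V[:,3]);return p[:2]/p[2]
def onz(cam,px,z):
    K,V=M[cam];d=V[:,:3].T@np.linalg.solve(K,[px[0],px[1],1]);o=-V[:,:3].T@V[:,3];return o+d*(z-o[2])/d[2]
def place(pose,l):
    c,s=np.cos(pose[2]),np.sin(pose[2]);return np.array([pose[0]+c*l[0]-s*l[1],pose[1]+s*l[0]+c*l[1],l[2]])
E
python3 - <<'E'
from h import *
c5=lambda l,o:[np.array(o)+(np.array(p)+.5)/5-.5 for p in l]
# rack: screws order, image left-up -> local
R=c5([(72,265),(143,405),(410,87),(485,221)],(130,145))
ST=c5([(122,92),(114,250),(503,274)],(280,160)); SS=c5([(124,286),(562,433),(443,524)],(255,200))
for p in R: print("rack",onz("top",p,8).round(1))
for p in ST: print("st top",onz("top",p,8).round(1))
for p in SS: print("st side",onz("side",p,8).round(1))
PT=c5([(220,130),(369,70),(366,200),(505,210),(514,135)],(280,160))
PT=c5([(222,78),(215,182),(370,45),(367,228),(515,180)],(280,160))
for p in PT: print("plt",onz("top",p,124).round(1))
# fit
def f(v):
    a,b=v[6:8];r=[]
    for (sx,sy),p in zip([(1,-1),(-1,-1),(1,1),(-1,1)],R): r+=list(proj("top",place(v[:3],(sx*a,sy*b,8)))-p)
    for (sx,sy),p in zip([(1,1),(-1,1),(-1,-1)],ST): r+=list(proj("top",place(v[3:6],(sx*a,sy*b,8)))-p)
    for (sx,sy),p in zip([(-1,1),(1,-1),(-1,-1)],SS): r+=list(proj("side",place(v[3:6],(sx*a,sy*b,8)))-p)
    return r
m=np.mean([onz("top",p,8) for p in R],0)
s=least_squares(f,[m[0],m[1],-.5,570,-170,0,37,90]);print(s.x.round(3).tolist(),np.round(s.fun,2))
E
```

```text
rack [566.4 257.6   8. ]
rack [501.7 224.2   8. ]
rack [646.2 102.5   8. ]
rack [582.8  68.5   8. ]
st top [ 604.1 -109.2    8. ]
st top [ 531.4 -102.9    8. ]
st top [ 517.  -277.7    8. ]
st side [ 533.7 -102.9    8. ]
st side [ 592.1 -283.1    8. ]
st side [ 519.6 -276.7    8. ]
plt [ 587.7 -137.8  124. ]
plt [ 545.1 -133.1  124. ]
plt [ 600.1 -198.5  124. ]
plt [ 525.1 -193.3  124. ]
plt [ 543.4 -253.8  124. ]
[574.276, 163.149, -2.664, 550.956, -192.235, -0.098, 4.67, 88.874] [  7.48  16.04  -8.55 -15.55   8.97  14.84  -7.92 -15.46  -1.51  17.27
  -0.16 -10.28   0.54  -9.11   6.71  -4.64 -13.69  11.71   6.97  -4.14]
```

Run:
```python
from h import *
c5=lambda l,o:[np.array(o)+(np.array(p)+.5)/5-.5 for p in l]
R=c5([(72,265),(143,405),(410,87),(485,221)],(130,145))
ST=c5([(122,92),(114,250),(503,274)],(280,160)); SS=c5([(124,286),(562,433),(443,524)],(255,200))
def f(v):
    a,b=v[6:8];r=[]
    for (sx,sy),p in zip([(-1,-1),(1,-1),(-1,1),(1,1)],R): r+=list(proj("top",place(v[:3],(sx*a,sy*b,8)))-p)
    for (sx,sy),p in zip([(1,1),(-1,1),(-1,-1)],ST): r+=list(proj("top",place(v[3:6],(sx*a,sy*b,8)))-p)
    for (sx,sy),p in zip([(-1,1),(1,-1),(-1,-1)],SS): r+=list(proj("side",place(v[3:6],(sx*a,sy*b,8)))-p)
    return r
s=least_squares(f,[574,163,-2.66,555,-193,-.08,37,90]);print(s.x.round(3).tolist(),np.round(s.fun,2))
for n,p in(("rack",s.x[:3]),("stand",s.x[3:6])):
    for y in(-60,0,60): print(n,y,place(p,(0,y,0))[:2].round(1))
```

```text
[574.356, 163.235, -2.663, 561.594, -193.152, -0.079, 36.373, 87.414] [ 0.04  0.04  0.08 -0.02  0.06 -0.26 -0.17  0.23 -0.13 -0.24  0.12 -0.32
 -0.16 -0.65 -0.37  0.4  -0.28  0.32 -0.03  0.55]
rack -60 [546.7 216.5]
rack 0 [574.4 163.2]
rack 60 [602. 110.]
stand -60 [ 556.9 -253. ]
stand 0 [ 561.6 -193.2]
stand 60 [ 566.3 -133.3]
```

```bash
cat >> h.py <<'E'
def shift(s,x,y,z,yaw):
    p=s["eef_pos"];w=s["eef_rot"][2];d=np.array([x,y,z])-p
    t=(w-yaw+np.pi)%(2*np.pi)-np.pi
    print("t",round(s["clock"],2),"pos",p.round(1),"yaw",round(w,4),"gap",round(s["finger_gap"],1),"F",np.round(s["wrist_force"],1))
    print("shift",round(np.cos(w)*d[0]+np.sin(w)*d[1],1),round(np.sin(w)*d[0]-np.cos(w)*d[1],1),round(-d[2],1),"turn",round(np.degrees(t),2))
E
cat > go.py <<'E'
import sys;from h import *
from cell import monitor
shift(monitor.read_state(),*map(float,sys.argv[1:]))
E
python3 go.py 566.3 -133.3 200 3.0626
```

```text
t 0.1 pos [197.1 513.2 184.8] yaw 2.7748 gap 93.9 F [-1.2  0.8  0.4]
shift -576.5 -471.1 -15.2 turn -16.49
```

Request:
arm_command --pt "1 -15 -12 -15 0" --pt "0.8 -50 -40 -15 -2" --pt "0.6 -95 -78 -15 -4" --pt "0.45 -140 -115 -15 -6" --pt "0.45 -185 -151 -15 -8" --pt "0.45 -230 -188 -15 -10" --pt "0.45 -275 -225 -15 -12" --pt "0.45 -320 -261 -15 -14" --pt "0.45 -365 -298 -15 -16.5" --pt "0.45 -410 -335 -15 -16.5" --pt "0.45 -455 -372 -15 -16.5" --pt "0.45 -500 -409 -15 -16.5" --pt "0.45 -535 -437 -15 -16.5" --pt "0.45 -560 -458 -15 -16.5" --pt "0.45 -572 -467 -15 -16.5" --pt "0.45 -576.5 -471 -15 -16.5" --pt "0.45 -576.5 -471 -15 -16.5" --pt "0.45 -576.5 -471 -15 -16.5" --force 50

```text
clock: 2.35
eef_pos: [566.3, -132.2, 200.6]
eef_rot: [3.142, 0.0, 3.064]
wrist_force: [-0.8, -0.4, -0.2]
finger_gap: 42.0
finger_force: 0.0
```

```bash
python3 go.py 566.3 -133.3 94 3.0626
python3 - <<'E'
from cell import imaging
import cv2,numpy as np
c=imaging.camera("wrist");print(c["mtx"].tolist(),c["view"].round(4).tolist());cv2.imwrite("pics/w1.png",cv2.resize(c["img"][:,:,::-1],(800,600)))
E
```

```text
t 2.35 pos [ 566.3 -132.2  200.6] yaw 3.0637 gap 42.0 F [-0.8 -0.4 -0.2]
shift -0.1 -1.1 106.6 turn 0.06
[[297.3186396354542, 0.0, 255.03855662716057], [0.0, 297.3186396354542, 190.5086293108073], [0.0, 0.0, 1.0]] [[0.0775, 0.997, -0.0007, 88.5656], [0.9614, -0.0745, 0.2649, -587.162], [0.2641, -0.0212, -0.9643, 253.9444], [0.0, 0.0, 0.0, 1.0]]
```

View pics/w1.png

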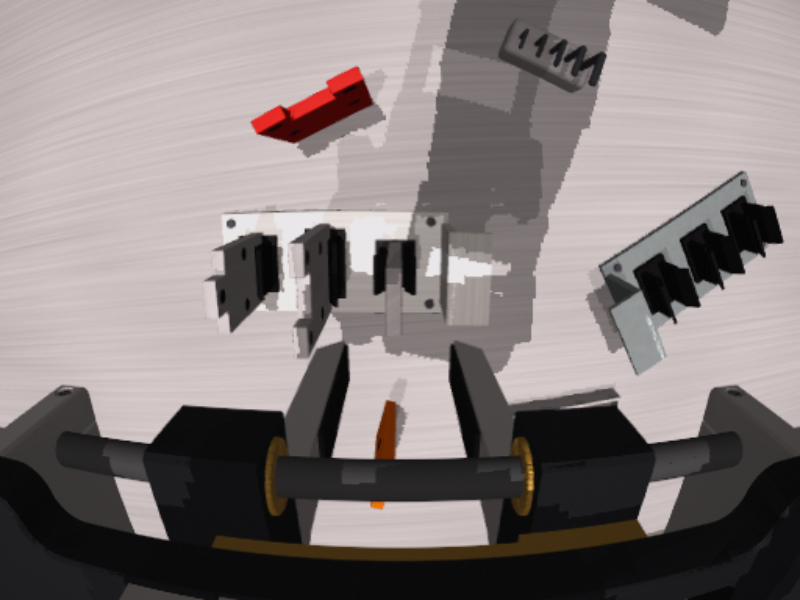

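Request:
arm_command --pt "0.45 0 -1 20 0" --pt "0.45 0 -1.2 50 0" --pt "0.45 0 -1.2 80 0" --pt "0.45 0 -1.2 100 0" --pt "0.45 0 -1.2 106 0" --pt "0.45 0 -1.2 106.5 0" --pt "0 0 -1.2 106.5 0" --pt "0 0 -1.2 106.5 0" --pt "0 0 -1.2 106.5 0" --pt "0 0 -1.2 106.5 0" --pt "0 0 -1.2 106.5 0" --pt "0 0 -1.2 106.5 0" --force 50

```text
clock: 3.9
eef_pos: [566.5, -134.3, 94.0]
eef_rot: [-3.141, 0.0, 3.063]
wrist_force: [-0.9, 0.5, 3.1]
finger_gap: 9.5
finger_force: 50.0
```

```bash
python3 go.py 566.3 -133.3 194 3.0626
```

```text
t 3.9 pos [ 566.5 -134.3   94. ] yaw 3.0627 gap 9.5 F [-0.9  0.5  3.1]
shift 0.3 1.0 -100.0 turn 0.01
```

Request:
arm_command --pt "0 0 0 -8 0" --pt "0 0 0 -30 0" --pt "0 0 0 -60 0" --pt "0 0 0 -90 0" --pt "0 0 0 -105 0" --pt "0 0 0 -110 0" --pt "0 0 0 -110 0" --pt "0 0 0 -110 0"

```text
clock: 4.9
eef_pos: [566.0, -134.1, 202.7]
eef_rot: [3.141, -0.002, 3.063]
wrist_force: [-0.8, -0.3, -3.9]
finger_gap: 9.7
finger_force: 50.0
```

```bash
python3 go.py 546.7 216.5 204 3.6202
python3 - <<'E'
from cell import imaging
import cv2,numpy as np
a=[cv2.resize(imaging.camera(n)["img"][a:b,c:d,::-1],(400,400)) for n,a,b,c,d in(("side",140,300,230,390),("top",110,260,250,400))]
cv2.imwrite("pics/l1.png",np.hstack(a))
E
```

```text
t 4.9 pos [ 566.  -134.1  202.7] yaw 3.0628 gap 9.7 F [-0.8 -0.3 -3.9]
shift 46.9 348.0 -1.3 turn -31.94
```

View pics/l1.png

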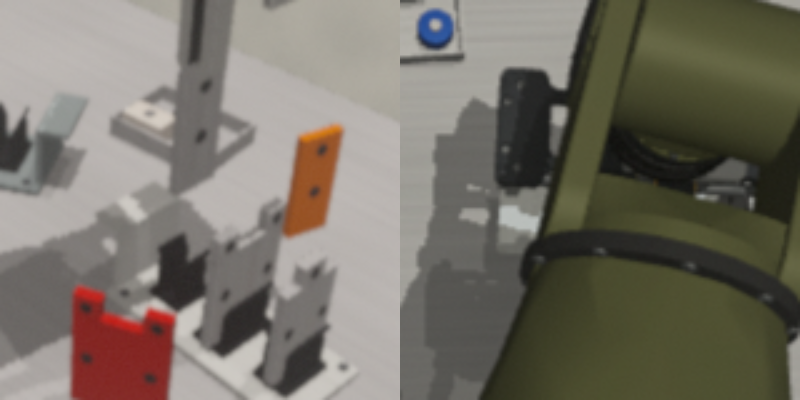

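The side crop shows the narrow plate hanging straight, foot near (185,190), its cradle empty at (185,280). Carry on.

Request:
arm_command --pt "0 1 6 -1 0" --pt "0 4 27 -1 -2" --pt "0 8 57 -1 -5" --pt "0 12 92 -1 -8" --pt "0 17 127 -1 -11.5" --pt "0 22 162 -1 -15" --pt "0 27 197 -1 -18.5" --pt "0 32 232 -1 -22" --pt "0 36 267 -1 -25.5" --pt "0 41 300 -1 -29" --pt "0 44 325 -1 -31" --pt "0 46 340 -1 -32" --pt "0 47 347 -1 -32" --pt "0 47 348 -1 -32" --pt "0 47 348 -1 -32" --pt "0 47 348 -1 -32"

```text
clock: 7.0
eef_pos: [547.1, 215.8, 204.9]
eef_rot: [-3.142, -0.0, -2.663]
wrist_force: [-0.2, 1.1, -3.5]
finger_gap: 9.6
finger_force: 50.0
```

```bash
python3 go.py 546.7 216.5 96 3.6202
python3 - <<'E'
from cell import imaging
import cv2,numpy as np
a=cv2.resize(imaging.camera("side")["img"][90:250,130:290,::-1],(500,500))
c=imaging.camera("wrist");np.save("w2view.npy",c["view"]);w=c["img"][:,:,::-1];cv2.imwrite("pics/w2raw.png",w)
cv2.imwrite("pics/l2.png",np.hstack([a,cv2.resize(w[100:260,160:256],(300,500))]))
E
```

```text
t 7.0 pos [547.1 215.8 204.9] yaw -2.6628 gap 9.6 F [-0.2  1.1 -3.5]
shift 0.0 0.7 108.9 turn 0.01
```

View pics/l2.png

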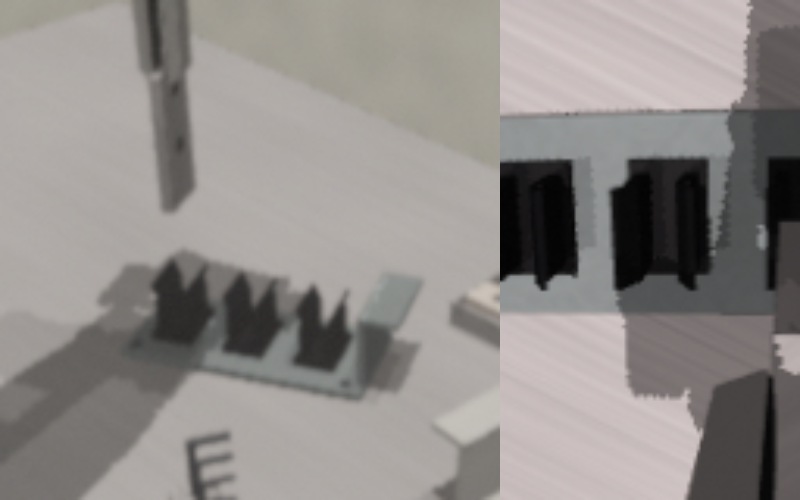

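The side crop shows the plate right over the far slot, near (178,210) vs slot (185,300). Lower.

Request:
arm_command --pt "0 0 0.7 10 0" --pt "0 0 0.7 30 0" --pt "0 0 0.7 50 0" --pt "0 0 0.7 65 0" --pt "0 0 0.7 75 0" --pt "0 0 0.7 83 0" --pt "0 0 0.7 91 0" --pt "0 0 0.7 98 0" --pt "0 0 0.7 104 0" --pt "0 0 0.7 107 0" --pt "0 0 0.7 107 0" --pt "0 0 0.7 107 0"

```text
clock: 8.6
eef_pos: [546.6, 217.1, 97.9]
eef_rot: [3.142, -0.0, -2.662]
wrist_force: [-0.8, 1.8, -4.4]
finger_gap: 9.2
finger_force: 50.0
```

```bash
python3 go.py 546.7 216.5 94 3.6202
python3 - <<'E'
from cell import imaging
import cv2,numpy as np
c=imaging.camera("wrist");print(c["view"].round(4).tolist());w=c["img"][:,:,::-1]
cv2.imwrite("pics/l3.png",np.hstack([cv2.resize(imaging.camera("side")["img"][120:240,150:270,::-1],(400,400)),cv2.resize(w[100:260,176:336],(400,400))]))
E
```

```text
t 8.6 pos [546.6 217.1  97.9] yaw -2.6619 gap 9.2 F [-0.8  1.8 -4.4]
shift 0.2 -0.5 3.9 turn 0.06
[[-0.4619, 0.887, -0.0005, 61.0047], [0.8553, 0.4456, 0.2643, -569.4072], [0.2347, 0.1216, -0.9644, 152.7121], [0.0, 0.0, 0.0, 1.0]]
```

View pics/l3.png

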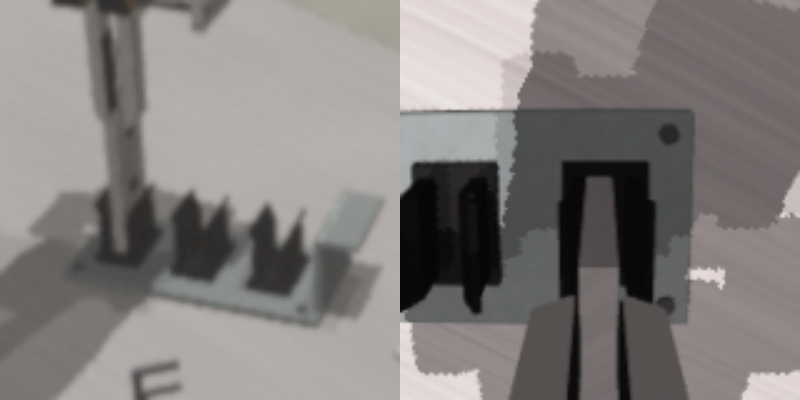

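```bash
cat >> h.py <<'E'
def wz(V,px,z,K=(297.3186,255.0386,190.5086)):
    d=np.array([px[0]-K[1],px[1]-K[2]]);r=np.hypot(*d);t=r/K[0];d=np.array([*(d/r*np.sin(t)),np.cos(t)])
    V=np.asarray(V);R=V[:3,:3];o=-R.T@V[:3,3];d=R.T@d;return o+d*(z-o[2])/d[2]
RACK=(574.356,163.235,-2.663);STAND=(561.594,-193.152,-.079)
def loc(pose,P):
    c,s=np.cos(pose[2]),np.sin(pose[2]);x,y=P[0]-pose[0],P[1]-pose[1];return np.round([c*x+s*y,-s*x+c*y],1)
E
python3 - <<'E'
from h import *
V=[[-0.4619, 0.887, -0.0005, 61.0047], [0.8553, 0.4456, 0.2643, -569.4072], [0.2347, 0.1216, -0.9644, 152.7121], [0.0, 0.0, 0.0, 1.0]]
for px,z in(((255.6,170.8),18),((283.6,153.2),8),((282.4,222),8)): print(loc(RACK,wz(V,px,z)))
V1=[[0.0775, 0.997, -0.0007, 88.5656], [0.9614, -0.0745, 0.2649, -587.162], [0.2641, -0.0212, -0.9643, 253.9444]]
for p in((231,223),(431,222),(430,303)): print("stand",loc(STAND,wz(V1,np.array(p)*.64,8)))
for p in((743,182),(618,268)): print("rack",loc(RACK,wz(V1,np.array(p)*.64,8)))
E
```

```text
[ 19.1 -60. ]
[ 34.8 -87.6]
[-37.5 -88.2]
stand [-36.4 -87.6]
stand [-34.7  88. ]
stand [36.6 88.3]
rack [ 34.6 -88.4]
rack [32.9 87.2]
```

Request:
arm_command --pt "0 1 0 1 0" --pt "0 1 0 2 0" --pt "0 1 0 3 0" --pt "0 1 0 3.7 0" --pt "0 1 0 3.7 0" --pt "0.15 1 0 3.7 0" --pt "0.25 1 0 3.7 0" --pt "0.35 1 0 3.7 0" --pt "0.35 1 0 3.7 0"

```text
clock: 9.82
eef_pos: [545.8, 216.5, 94.2]
eef_rot: [-3.141, 0.0, -2.662]
wrist_force: [0.0, 0.2, 0.4]
finger_gap: 32.8
finger_force: 0.0
```

Request:
arm_command --pt "0.35 0 0 -10 0" --pt "0.35 0 0 -40 0" --pt "0.35 0 0 -75 0" --pt "0.35 0 0 -105 0" --pt "0.35 0 0 -110 0" --pt "0.35 0 0 -110 0"

```text
clock: 10.58
eef_pos: [545.6, 216.5, 203.7]
eef_rot: [3.142, -0.0, -2.662]
wrist_force: [-0.1, 0.9, -0.0]
finger_gap: 32.6
finger_force: 0.0
```

```bash
python3 go.py 561.9 -193.7 204 3.0626
python3 - <<'E'
from cell import imaging
import cv2,numpy as np
c=imaging.camera("wrist");print(c["view"].round(4).tolist());w=c["img"][:,:,::-1]
cv2.imwrite("pics/l4.png",np.hstack([cv2.resize(imaging.camera("side")["img"][120:240,150:270,::-1],(400,400)),cv2.resize(w[120:280,176:336],(400,400))]))
E
```

```text
t 10.57 pos [545.6 216.5 203.7] yaw -2.6619 gap 32.6 F [-0.1  0.9 -0. ]
shift 174.8 -371.5 -0.3 turn 32.01
[[-0.4618, 0.887, -0.0005, 61.0489], [0.8554, 0.4456, 0.264, -596.2049], [0.2344, 0.1215, -0.9645, 255.25], [0.0, 0.0, 0.0, 1.0]]
```

View pics/l4.png

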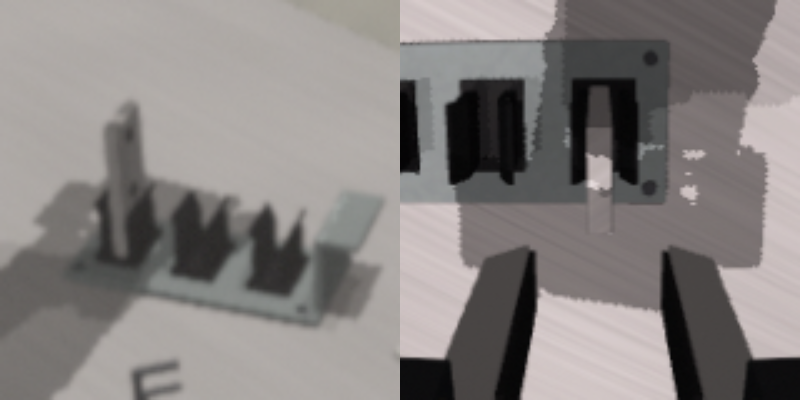

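Run:
```python
from h import *
V=[[-0.4618, 0.887, -0.0005, 61.0489], [0.8554, 0.4456, 0.264, -596.2049], [0.2344, 0.1215, -0.9645, 255.25]]
for (u,v),z in(((600,127),124),((600,234),124),((600,87),14),((650,58),8),((649,188),8)): print(z,loc(RACK,wz(V,((u-400)*.4+176,v*.4+120),z)))
```

```text
124 [ 20.3 -60.4]
124 [-23.2 -60.5]
14 [ 19.5 -60.7]
8 [ 34.5 -87.4]
8 [-37.7 -88. ]
```

The plate stands in the far slot, centred within about 0.2 mm relative to the screws. Next: the wide plate.

Request:
arm_command --pt "0.45 6 -12 0 1" --pt "0.45 20 -42 0 3" --pt "0.45 37 -79 0 6" --pt "0.45 54 -116 0 9" --pt "0.45 72 -153 0 12" --pt "0.45 89 -190 0 16" --pt "0.45 107 -227 0 20" --pt "0.45 124 -264 0 24" --pt "0.45 142 -301 0 28" --pt "0.45 157 -334 0 31" --pt "0.45 167 -356 0 32" --pt "0.45 173 -368 0 32" --pt "0.45 174.8 -371.5 0 32" --pt "0.45 174.8 -371.5 0 32" --pt "0.45 174.8 -371.5 0 32"

```text
clock: 12.55
eef_pos: [562.2, -193.0, 204.2]
eef_rot: [3.142, 0.0, 3.064]
wrist_force: [-0.4, -0.6, 0.7]
finger_gap: 42.3
finger_force: 0.0
```

```bash
python3 go.py 561.9 -193.5 94 3.0626
python3 - <<'E'
from cell import imaging
import cv2,numpy as np
c=imaging.camera("wrist");print(c["view"].round(4).tolist());w=c["img"][:,:,::-1]
cv2.imwrite("pics/l5.png",cv2.resize(w[120:280,146:366],(792,576)))
E
```

```text
t 12.55 pos [ 562.2 -193.   204.2] yaw 3.0636 gap 42.3 F [-0.4 -0.6  0.7]
shift 0.2 -0.5 110.2 turn 0.06
[[0.0774, 0.997, -0.0006, 149.5055], [0.9614, -0.0745, 0.2648, -588.6636], [0.2639, -0.0211, -0.9643, 257.3521], [0.0, 0.0, 0.0, 1.0]]
```

View pics/l5.png

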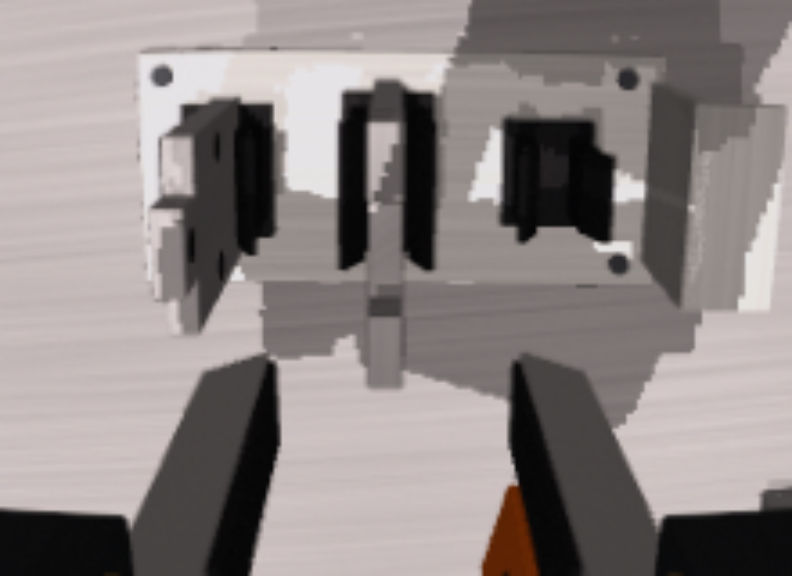

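The wide plate sits at column 385, rows 122–387, between the fingers (centre 394); the other plates are clear. Descend and grip.

Request:
arm_command --pt "0.45 0 -0.7 20 0" --pt "0.45 0 -0.7 50 0" --pt "0.45 0 -0.7 80 0" --pt "0.45 0 -0.7 103 0" --pt "0.45 0 -0.7 110 0" --pt "0.45 0 -0.7 110 0" --pt "0 0 -0.7 110 0" --pt "0 0 -0.7 110 0" --pt "0 0 -0.7 110 0" --pt "0 0 -0.7 110 0" --pt "0 0 -0.7 110 0" --pt "0 0 -0.7 110 0" --force 60

```text
clock: 14.1
eef_pos: [562.0, -194.4, 94.1]
eef_rot: [3.142, -0.0, 3.063]
wrist_force: [-0.4, -0.4, 0.2]
finger_gap: 0.3
finger_force: 0.0
```

Request:
arm_command --pt "0 0 0 -8 0" --pt "0 0 0 -30 0" --pt "0 0 0 -60 0" --pt "0 0 0 -90 0" --pt "0 0 0 -105 0" --pt "0 0 0 -110 0" --pt "0 0 0 -110 0" --pt "0 0 0 -110 0"

```text
clock: 15.1
eef_pos: [561.7, -194.3, 203.1]
eef_rot: [3.141, -0.002, 3.063]
wrist_force: [0.3, 1.3, -0.6]
finger_gap: 0.5
finger_force: 0.0
```

```bash
python3 go.py 574.4 163.2 204 3.6202
python3 - <<'E'
from h import *
V=[[0.0774, 0.997, -0.0006, 149.5055], [0.9614, -0.0745, 0.2648, -588.6636], [0.2639, -0.0211, -0.9643, 257.3521]]
for (u,v),z in(((385,122),124),((385,387),124),((162,76),8),((628,79),8),((619,264),8)): print(z,loc(STAND,wz(V,(u/3.6+146,v/3.6+120),z)))
E
```

```text
t 15.1 pos [ 561.7 -194.3  203.1] yaw 3.0628 gap 0.5 F [ 0.3  1.3 -0.6]
shift 15.5 357.3 -0.9 turn -31.94
124 [-34.5  -2.4]
124 [40.6 -2.4]
8 [-35.8 -87.2]
8 [-35.   88.1]
8 [37.4 88.1]
```

Run:
```python
from cell import imaging
import cv2,numpy as np
c=imaging.camera("wrist");print(c["view"].round(4).tolist());w=c["img"][:,:,::-1]
cv2.imwrite("pics/l6.png",np.hstack([cv2.resize(imaging.camera("side")["img"][150:310,240:400,::-1],(400,400)),cv2.resize(w[110:270,176:336],(400,400))]))
```

```text
[[0.0784, 0.9969, -0.0002, 150.1971], [0.9618, -0.0755, 0.2632, -588.1241], [0.2624, -0.0208, -0.9647, 257.3558], [0.0, 0.0, 0.0, 1.0]]
```

View pics/l6.png

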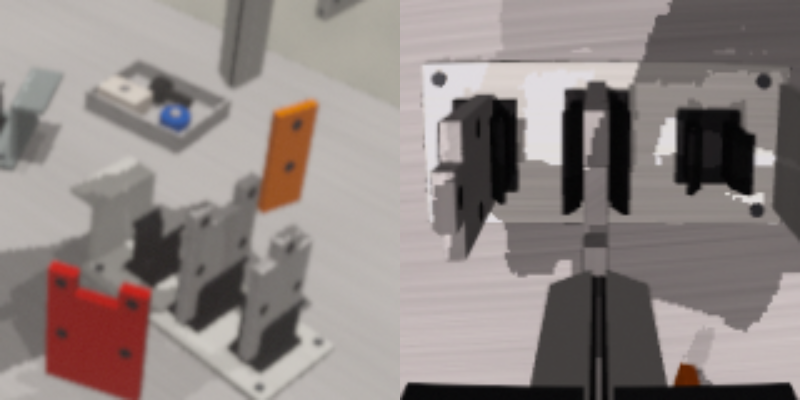

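The side crop shows the wide plate still standing in its cradle and the gripper shut empty. I'll retry and look before closing.

Request:
arm_command --pt "0.45 0 0 0 0" --pt "0.45 0 0 0 0" --pt "0.45 0 0 0 0" --pt "0.45 0 0 0 0" --pt "0.45 0 0 20 0" --pt "0.45 0 0 50 0" --pt "0.45 0 0 80 0" --pt "0.45 0 0 103 0" --pt "0.45 0 0 110 0" --pt "0.45 0 0 111 0" --pt "0.45 0 0 111 0" --force 60

```text
clock: 16.58
eef_pos: [562.5, -194.5, 94.1]
eef_rot: [-3.141, 0.001, 3.063]
wrist_force: [-0.8, -0.5, 0.3]
finger_gap: 42.1
finger_force: 0.0
```

Run:
```python
from cell import imaging
import cv2,numpy as np
c=imaging.camera("wrist");w=c["img"][:,:,::-1]
cv2.imwrite("pics/l7.png",np.hstack([cv2.resize(imaging.camera("side")["img"][180:300,270:390,::-1],(400,400)),cv2.resize(w[110:310,156:356],(400,400))]))
```

```text
(no output)
```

View pics/l7.png

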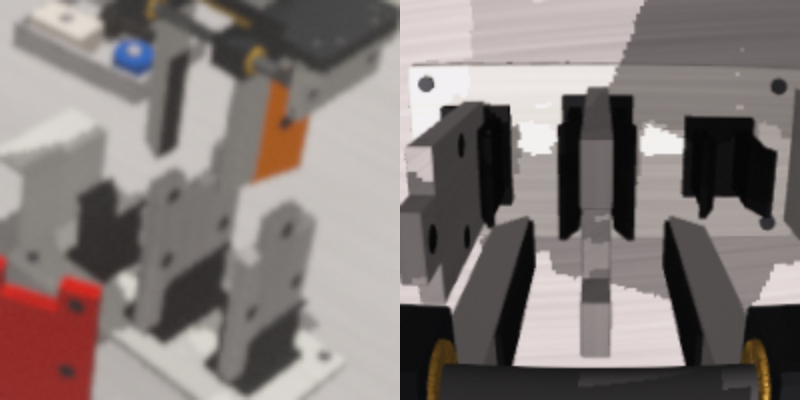

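Run:
```python
from h import *
q=lambda P:((proj("side",np.array(P,float))-[270,180])/.3).round(0)
for dy in(-27,27): print("finger tip",q((562,-194+dy,75)),q((554,-194+dy,75)),q((570,-194+dy,75)))
for x in(524,600): print("plate top",q((x,-194,124)))
print(q((604,-194-27,75)))
```

```text
finger tip [222. 244.] [213. 251.] [230. 238.]
finger tip [148. 201.] [140. 208.] [156. 195.]
plate top [152. 188.]
plate top [232. 129.]
[263. 211.]
```

The side crop shows the left fingertip at (160,155) where (148,201) was predicted for z=75. The real tips are about 35 mm higher than the interface text says, so the fingers closed in the recess between the lugs. I'll go about 25 mm lower, slowly.

Request:
arm_command --pt "0.45 0 0 5 0" --pt "0.45 0 0 10 0" --pt "0.45 0 0 14 0" --pt "0.45 0 0 18 0" --pt "0.45 0 0 22 0" --pt "0.45 0 0 25 0" --pt "0.45 0 0 25 0"

```text
clock: 17.55
eef_pos: [562.0, -194.4, 67.9]
eef_rot: [3.142, -0.0, 3.063]
wrist_force: [0.1, 0.5, 0.9]
finger_gap: 42.5
finger_force: 0.0
```

Run:
```python
from cell import imaging
import cv2,numpy as np
c=imaging.camera("wrist");w=c["img"][:,:,::-1];print(c["view"].round(4).tolist())
cv2.imwrite("pics/l8.png",np.hstack([cv2.resize(imaging.camera("side")["img"][180:300,270:390,::-1],(400,400)),cv2.resize(w[110:310,156:356],(400,400))]))
```

```text
[[0.0783, 0.9969, -0.0006, 150.2731], [0.9615, -0.0754, 0.2644, -552.6398], [0.2635, -0.0213, -0.9644, 126.1507], [0.0, 0.0, 0.0, 1.0]]
```

View pics/l8.png

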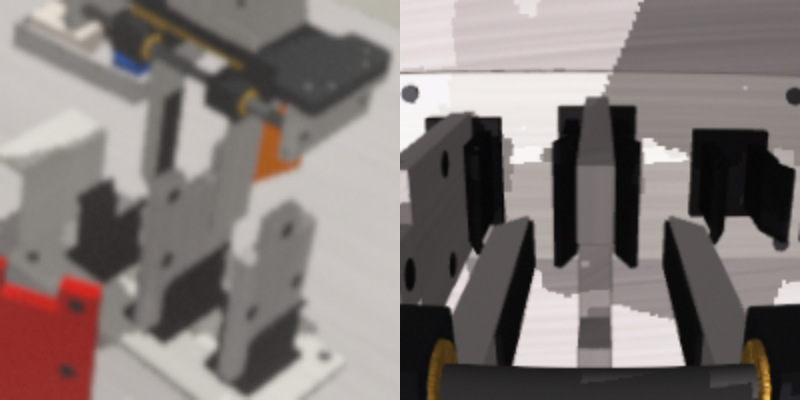

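```bash
python3 - <<'E'
from h import *
K,V=M["side"]
def ony(px,y):
    d=V[:,:3].T@np.linalg.solve(K,[px[0],px[1],1]);o=-V[:,:3].T@V[:,3];return (o+d*(y-o[1])/d[1]).round(0)
print(ony((270+.3*237,180+.3*218),-221),ony((270+.3*155,180+.3*178),-167))
W=np.array([[0.0783, 0.9969, -0.0006, 150.2731], [0.9615, -0.0754, 0.2644, -552.6398], [0.2635, -0.0213, -0.9644, 126.1507]])
print("cam",(-W[:,:3].T@W[:,3]).round(0))
for z in(50,70,90): print(z,wz(W,(156+133*.5,110+.5*218),z).round(0),wz(W,(156+267*.5,110+.5*218),z).round(0))
E
cat > s.py <<'E'
E
```

```text
[ 575. -221.   87.] [ 567. -167.   90.]
cam [ 486. -189.  268.]
50 [ 567. -221.   50.] [ 571. -168.   50.]
70 [ 560. -218.   70.] [ 563. -170.   70.]
90 [ 552. -215.   90.] [ 556. -172.   90.]
```

Both cameras put the tips at z≈89 now (21 mm above the reported TCP), so they overlap the plate body (top at 106) by 17 mm. 4 mm more, then close.

Request:
arm_command --pt "0.45 0 0 2 0" --pt "0.45 0 0 4 0" --pt "0.45 0 0 4 0" --pt "0 0 0 4 0" --pt "0 0 0 4 0" --pt "0 0 0 4 0" --pt "0 0 0 4 0" --pt "0 0 0 4 0" --pt "0 0 0 4 0" --pt "0 0 0 4 0" --force 60

```text
clock: 18.9
eef_pos: [562.0, -194.3, 64.1]
eef_rot: [3.142, -0.0, 3.063]
wrist_force: [-0.5, 0.0, -0.4]
finger_gap: 9.5
finger_force: 60.0
```

Request:
arm_command --pt "0 0 0 -8 0" --pt "0 0 0 -30 0" --pt "0 0 0 -60 0" --pt "0 0 0 -90 0" --pt "0 0 0 -105 0" --pt "0 0 0 -110 0" --pt "0 0 0 -110 0" --pt "0 0 0 -110 0"

```text
clock: 19.9
eef_pos: [561.7, -194.2, 173.0]
eef_rot: [3.141, -0.002, 3.063]
wrist_force: [-0.1, 0.6, -5.1]
finger_gap: 9.9
finger_force: 60.0
```

```bash
python3 go.py 573.5 162.8 174 3.6202
```

```text
t 19.9 pos [ 561.7 -194.2  173. ] yaw 3.0628 gap 9.9 F [-0.1  0.6 -5.1]
shift 16.3 356.8 -1.0 turn -31.94
```

Request:
arm_command --pt "0 0.3 6 -1 0" --pt "0 1.3 27 -1 -2" --pt "0 2.7 57 -1 -5" --pt "0 4.3 92 -1 -8" --pt "0 6 127 -1 -11.5" --pt "0 7.6 162 -1 -15" --pt "0 9.3 197 -1 -18.5" --pt "0 11 232 -1 -22" --pt "0 12.5 267 -1 -25.5" --pt "0 14.2 302 -1 -29" --pt "0 15.6 331 -1 -31" --pt "0 16.5 348 -1 -32" --pt "0 16.8 355 -1 -32" --pt "0 16.8 356.5 -1 -32" --pt "0 16.8 356.5 -1 -32" --pt "0 16.8 356.5 -1 -32"

```text
clock: 21.9
eef_pos: [573.4, 161.7, 175.2]
eef_rot: [-3.142, -0.0, -2.663]
wrist_force: [-0.7, 0.6, -5.4]
finger_gap: 9.8
finger_force: 60.0
```

```bash
python3 go.py 573.0 162.5 67 3.6202
```

```text
t 21.9 pos [573.4 161.7 175.2] yaw -2.6628 gap 9.8 F [-0.7  0.6 -5.4]
shift 0.0 0.9 108.2 turn 0.01
```

Request:
arm_command --pt "0 0 0.7 10 0" --pt "0 0 0.7 30 0" --pt "0 0 0.7 50 0" --pt "0 0 0.7 65 0" --pt "0 0 0.7 75 0" --pt "0 0 0.7 83 0" --pt "0 0 0.7 91 0" --pt "0 0 0.7 98 0" --pt "0 0 0.7 104 0" --pt "0 0 0.7 107 0" --pt "0 0 0.7 107 0" --pt "0 0 0.7 107 0"

```text
clock: 23.4
eef_pos: [572.8, 163.1, 67.7]
eef_rot: [3.141, -0.0, -2.662]
wrist_force: [-1.6, 4.9, -6.9]
finger_gap: 9.4
finger_force: 60.0
```

```bash
python3 go.py 573.0 162.5 64.2 3.6202
python3 - <<'E'
from cell import imaging
import cv2,numpy as np
c=imaging.camera("wrist");w=c["img"][:,:,::-1];print(c["view"].round(4).tolist())
cv2.imwrite("pics/l9.png",np.hstack([cv2.resize(imaging.camera("side")["img"][120:240,150:270,::-1],(400,400)),cv2.resize(w[100:260,176:336],(400,400))]))
E
```

```text
t 23.4 pos [572.8 163.1  67.7] yaw -2.6619 gap 9.4 F [-1.6  4.9 -6.9]
shift 0.1 -0.7 3.5 turn 0.06
[[-0.4619, 0.8869, -0.0001, 120.9], [0.8555, 0.4455, 0.2639, -559.8509], [0.2341, 0.1218, -0.9646, 124.2873], [0.0, 0.0, 0.0, 1.0]]
```

View pics/l9.png

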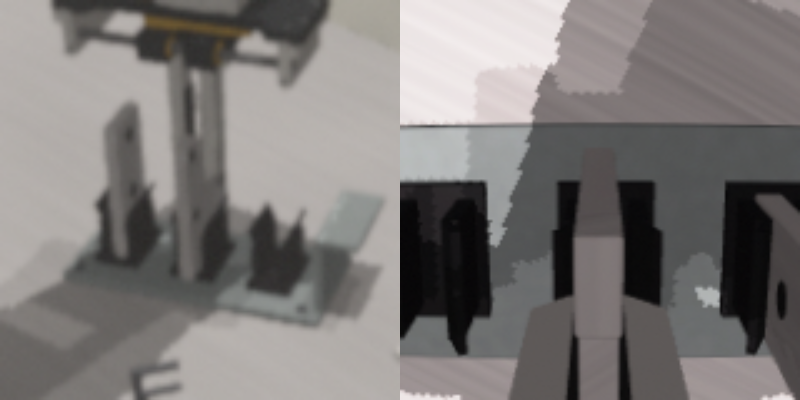

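The wide plate is in the middle slot 3.5 mm above the floor, foot edge at (599,150) vs slot centre (606), touching the +y wall slightly. I have now viewed 15 pictures, one over the 14 limit, so from here I use only numbers.

Run:
```python
from h import *
W=[[-0.4619, 0.8869, -0.0001, 120.9], [0.8555, 0.4455, 0.2639, -559.8509], [0.2341, 0.1218, -0.9646, 124.2873]]
for (u,v),z in(((599,150),17.5),((600,236),127.5),((606,182),12),((605,125),8)): print(loc(RACK,wz(W,((u-400)*.4+176,v*.4+100),z)))
```

```text
[36.1 -0. ]
[37.3 -0. ]
[23.8 -2.5]
[43.5 -2.1]
```

Request:
arm_command --pt "0 0 0.8 0 0" --pt "0 0 1.5 0.5 0" --pt "0 0 1.5 1.5 0" --pt "0 0 1.5 2.5 0" --pt "0 0 1.5 3.2 0" --pt "0 0 1.5 3.2 0"

```text
clock: 24.25
eef_pos: [572.3, 164.3, 64.9]
eef_rot: [-3.142, -0.0, -2.662]
wrist_force: [1.0, 0.3, -5.2]
finger_gap: 9.7
finger_force: 60.0
```

Request:
arm_command --pt "0 0 0 0.4 0" --pt "0 0 0 0.8 0" --pt "0 0 0 0.8 0" --pt "0.12 0 0 0.8 0" --pt "0.25 0 0 0.8 0" --pt "0.35 0 0 0.8 0" --pt "0.35 0 0 0.8 0" --pt "0.35 0 0 0.8 0"

```text
clock: 25.25
eef_pos: [572.4, 164.3, 64.2]
eef_rot: [3.142, 0.0, -2.662]
wrist_force: [0.1, 0.5, -0.6]
finger_gap: 32.9
finger_force: 0.0
```

Request:
arm_command --pt "0.35 0 0 -10 0" --pt "0.35 0 0 -40 0" --pt "0.35 0 0 -75 0" --pt "0.35 0 0 -105 0" --pt "0.35 0 0 -125 0" --pt "0.35 0 0 -130 0" --pt "0.35 0 0 -130 0"

```text
clock: 26.12
eef_pos: [572.2, 164.3, 193.9]
eef_rot: [3.142, -0.0, -2.662]
wrist_force: [0.6, 1.1, -0.1]
finger_gap: 33.0
finger_force: 0.0
```

```bash
python3 go.py 557.2 -253.5 194 3.0626
python3 - <<'E'
from cell import imaging,trace
import cv2
from h import *
for n in("wrist","side"):
  c=imaging.camera(n);cv2.imwrite(f"pics/p2_{n}.png",c["img"][:,:,::-1]);np.savez(f"p2_{n}",v=c["view"])
  for t in("narrow_plate","wide_plate","rack"):
    for r in trace(c,t)[:2]:
        v=np.argwhere(r["region"])[:,::-1]
        print(n,t,round(r["p"],2),np.round(r["rect"],1),cv2.minAreaRect(v.astype(np.float32)))
E
```

```text
t 26.12 pos [572.2 164.3 193.9] yaw -2.6619 gap 33.0 F [ 0.6  1.1 -0.1]
shift 206.1 -363.7 -0.1 turn 32.01
wrist narrow_plate 0.94 [ 22.3 169.3  44.6  36.7] ((21.45000648498535, 168.35000610351562), (22.452171325683594, 51.86135482788086), 71.56504821777344)
wrist narrow_plate 0.85 [310.  187.8  27.2  64.7] ((310.62744140625, 186.35797119140625), (61.99058151245117, 24.045976638793945), 86.90594482421875)
wrist wide_plate 0.66 [256.4 186.6  11.2  91.1] ((255.0, 186.5), (89.0, 10.0), 90.0)
wrist rack 0.66 [235.9 174.8 180.6  72.6] ((235.80618286132812, 171.16012573242188), (71.6994400024414, 185.11126708984375), 87.31021881103516)
side narrow_plate 0.88 [356.9 213.1  29.5  48. ] ((354.2882080078125, 211.45294189453125), (17.679832458496094, 48.050086975097656), 12.528807640075684)
side narrow_plate 0.71 [185.8 176.4  14.8  46.1] ((186.5, 173.0), (44.0, 11.0), 90.0)
side wide_plate 0.91 [210.2 178.1  18.6  50.1] ((209.5, 177.5), (53.0, 15.0), 90.0)
side wide_plate 0.72 [280.1 283.5  46.4  56.8] ((278.17510986328125, 282.0482177734375), (41.67952346801758, 52.08159255981445), 4.085616588592529)
side rack 0.9 [215.2 200.   97.7  39.2] ((216.5, 197.5), (39.0, 93.0), 90.0)
```

Run:
```python
from h import *
V=np.load("p2_wrist.npz")["v"][:3]
print(loc(RACK,wz(V,(255.5,141.5),14)),loc(RACK,wz(V,(255.5,231.5),124)))
```

```text
[38.5 -1.3] [-38.1  -1.4]
```

Request:
arm_command --pt "0.45 7 -12 0 1" --pt "0.45 23 -41 0 3" --pt "0.45 44 -77 0 6" --pt "0.45 64 -113 0 9" --pt "0.45 85 -149 0 12" --pt "0.45 105 -185 0 16" --pt "0.45 126 -221 0 20" --pt "0.45 146 -257 0 24" --pt "0.45 166 -293 0 28" --pt "0.45 183 -323 0 31" --pt "0.45 197 -347 0 32" --pt "0.45 204 -360 0 32" --pt "0.45 206 -363.7 0 32" --pt "0.45 206 -363.7 0 32" --pt "0.45 206 -363.7 0 32"

```text
clock: 28.4
eef_pos: [557.6, -252.6, 194.3]
eef_rot: [3.142, 0.0, 3.064]
wrist_force: [-0.6, -0.1, 0.4]
finger_gap: 42.6
finger_force: 0.0
```

```bash
python3 go.py 557.2 -253.5 64 3.0626
python3 - <<'E'
from cell import imaging,trace
import cv2
from h import *
c=imaging.camera("wrist");V=c["view"][:3]
for t in("middle_plate","stand"):
  for r in trace(c,t)[:1]:
    x0,y0,w,h=r["rect"];print(t,round(r["p"],2),np.round(r["rect"],1))
    if t=="middle_plate": print(loc(STAND,wz(V,(x0,y0-h/2),14)),loc(STAND,wz(V,(x0,y0+h/2),106)),loc(STAND,wz(V,(x0,y0+h/2),124)))
    else: print(loc(STAND,wz(V,(255,y0-h/2),8)))
E
```

```text
t 28.4 pos [ 557.6 -252.6  194.3] yaw 3.0638 gap 42.6 F [-0.6 -0.1  0.4]
shift 0.4 -0.9 130.3 turn 0.07
middle_plate 0.68 [255.6 180.5  11.5  66. ]
[-28.1 -59.6] [ 28.5 -59.6] [ 22.  -59.6]
stand 0.63 [320.8 170.7 179.5  77.5]
[-47.7 -60.4]
```

Request:
arm_command --pt "0.45 0 -0.5 20 0" --pt "0.45 0 -0.5 50 0" --pt "0.45 0 -0.5 80 0" --pt "0.45 0 -0.5 105 0" --pt "0.45 0 -0.5 120 0" --pt "0.45 0 -0.5 126 0" --pt "0.45 0 -0.5 126 0" --pt "0 0 -0.5 126 0" --pt "0 0 -0.5 126 0" --pt "0 0 -0.5 126 0" --pt "0 0 -0.5 126 0" --pt "0 0 -0.5 126 0" --pt "0 0 -0.5 126 0" --force 60

```text
clock: 30.18
eef_pos: [557.5, -253.9, 68.3]
eef_rot: [3.142, 0.0, 3.063]
wrist_force: [-0.6, 1.8, 3.5]
finger_gap: 9.8
finger_force: 60.0
```

Request:
arm_command --pt "0 0 0 -8 0" --pt "0 0 0 -30 0" --pt "0 0 0 -60 0" --pt "0 0 0 -90 0" --pt "0 0 0 -105 0" --pt "0 0 0 -110 0" --pt "0 0 0 -110 0" --pt "0 0 0 -110 0"

```text
clock: 31.18
eef_pos: [557.1, -253.7, 177.0]
eef_rot: [3.141, -0.002, 3.063]
wrist_force: [0.3, -0.3, -4.2]
finger_gap: 9.9
finger_force: 59.9
```

```bash
python3 go.py 601.5 110.8 178 3.6202
```

```text
t 31.18 pos [ 557.1 -253.7  177. ] yaw 3.0628 gap 9.9 F [ 0.3 -0.3 -4.2]
shift -15.6 366.9 -1.0 turn -31.94
```

Request:
arm_command --pt "0 -0.3 6 -1 0" --pt "0 -1.2 27 -1 -2" --pt "0 -2.5 57 -1 -5" --pt "0 -4 92 -1 -8" --pt "0 -5.4 127 -1 -11.5" --pt "0 -7 163 -1 -15" --pt "0 -8.5 199 -1 -18.5" --pt "0 -10 235 -1 -22" --pt "0 -11.5 271 -1 -25.5" --pt "0 -13 307 -1 -29" --pt "0 -14.4 338 -1 -31" --pt "0 -15.2 356 -1 -32" --pt "0 -15.6 365 -1 -32" --pt "0 -15.6 366.9 -1 -32" --pt "0 -15.6 366.9 -1 -32" --pt "0 -15.6 366.9 -1 -32"

```text
clock: 33.17
eef_pos: [601.9, 109.9, 179.2]
eef_rot: [-3.141, 0.0, -2.663]
wrist_force: [-0.3, 0.7, -4.3]
finger_gap: 9.5
finger_force: 59.9
```

```bash
python3 go.py 601.5 110.8 72 3.6202
```

```text
t 33.17 pos [601.9 109.9 179.2] yaw -2.6629 gap 9.5 F [-0.3  0.7 -4.3]
shift -0.1 1.0 107.2 turn 0.01
```

Request:
arm_command --pt "0 0 0.8 10 0" --pt "0 0 0.8 30 0" --pt "0 0 0.8 50 0" --pt "0 0 0.8 65 0" --pt "0 0 0.8 75 0" --pt "0 0 0.8 83 0" --pt "0 0 0.8 91 0" --pt "0 0 0.8 98 0" --pt "0 0 0.8 104 0" --pt "0 0 0.8 107 0" --pt "0 0 0.8 107 0" --pt "0 0 0.8 107 0"

```text
clock: 34.67
eef_pos: [601.6, 111.3, 72.4]
eef_rot: [-3.141, 0.0, -2.662]
wrist_force: [-0.7, -0.6, -5.1]
finger_gap: 9.5
finger_force: 59.9
```

```bash
python3 go.py 601.5 110.8 68.5 3.6202
python3 - <<'E'
from cell import imaging
import cv2
from h import *
c=imaging.camera("wrist");V=c["view"][:3];g=c["img"].astype(int)
def line(x,y,z,ys):pass
# grey profile down the plate column and across the foot
for col in(252,254,256): print(col,g[125:215,col].sum(1).tolist())
print("base col 290",g[125:200,292].sum(1).tolist())
for row in(160,165,170): print(row,g[row,225:290].sum(1).tolist())
np.save("p3v.npy",V);print(V.round(4).tolist())
E
```

```text
t 34.67 pos [601.6 111.3  72.4] yaw -2.6619 gap 9.5 F [-0.7 -0.6 -5.1]
shift 0.4 -0.4 3.9 turn 0.06
252 [463, 455, 447, 448, 445, 445, 448, 452, 459, 464, 467, 433, 364, 358, 359, 362, 366, 370, 367, 363, 362, 299, 239, 243, 252, 252, 253, 256, 256, 260, 259, 258, 262, 260, 262, 259, 258, 258, 258, 259, 247, 247, 244, 245, 245, 243, 248, 244, 246, 245, 245, 244, 246, 246, 244, 245, 246, 246, 244, 247, 247, 244, 247, 244, 245, 244, 245, 244, 245, 289, 347, 355, 351, 352, 349, 346, 348, 357, 362, 360, 360, 360, 365, 363, 355, 350, 356, 363, 361, 358]
254 [466, 462, 455, 449, 448, 445, 445, 449, 452, 459, 435, 372, 369, 363, 357, 356, 362, 369, 371, 368, 365, 300, 241, 243, 253, 252, 254, 254, 257, 258, 259, 260, 261, 264, 264, 262, 261, 262, 261, 259, 247, 247, 243, 248, 245, 247, 248, 248, 245, 245, 246, 247, 246, 248, 245, 248, 246, 246, 245, 246, 246, 244, 246, 245, 244, 243, 246, 246, 244, 288, 344, 351, 351, 348, 347, 350, 357, 362, 360, 360, 363, 367, 362, 351, 353, 359, 365, 361, 355, 356]
256 [462, 464, 459, 457, 449, 447, 445, 446, 450, 453, 459, 434, 370, 371, 365, 358, 360, 
[... 1131 characters left out ...]
0, 260, 260, 260, 259, 257, 258, 258, 258, 258, 263, 262, 259, 257, 259, 254, 254, 247, 249, 247, 248, 247, 248, 249, 248, 246, 246, 251, 256, 257, 257, 258, 259, 257, 257, 256, 256, 252, 250, 254, 252, 254, 251, 252, 251, 253, 252, 256, 256, 255, 256, 255, 257, 257, 257, 255, 254]
170 [492, 494, 493, 490, 427, 276, 258, 257, 259, 260, 258, 259, 261, 195, 41, 44, 43, 43, 42, 43, 39, 40, 39, 59, 165, 243, 243, 243, 247, 247, 246, 243, 242, 242, 240, 243, 170, 40, 41, 41, 37, 43, 40, 43, 39, 39, 41, 39, 45, 45, 41, 138, 224, 252, 250, 250, 251, 254, 253, 254, 256, 256, 259, 258, 256]
[[-0.4619, 0.887, -0.0007, 180.1796], [0.8552, 0.4455, 0.2647, -562.5867], [0.2351, 0.1216, -0.9643, 127.7776]]
```

Run:
```python
from h import *
V=np.load("p3v.npy")
for px,z in(((255,146.3),8),((255.1,164.7),18),((255.1,193.8),110),((257.2,170),10),((255.1,170),22)): print(z,loc(RACK,wz(V,px,z)))
V=np.load("p2_wrist.npz")["v"][:3]
import cv2
g=cv2.imread("pics/p2_wrist.png").astype(int).sum(2)
print(g[125:240,255].tolist())
```

```text
8 [44.4 59.8]
18 [29.5 59.7]
110 [29.6 59.6]
10 [23.2 57.8]
22 [25.6 59.7]
[289, 289, 292, 298, 293, 293, 293, 290, 289, 301, 304, 273, 208, 207, 206, 206, 207, 203, 197, 190, 191, 191, 192, 191, 191, 189, 191, 189, 197, 200, 243, 290, 300, 296, 296, 296, 296, 295, 297, 295, 295, 295, 292, 294, 292, 293, 292, 293, 292, 290, 292, 292, 288, 249, 289, 558, 561, 562, 550, 549, 552, 550, 540, 537, 579, 616, 632, 631, 619, 523, 376, 377, 378, 378, 378, 380, 384, 387, 295, 295, 267, 192, 197, 200, 201, 199, 266, 391, 392, 392, 390, 390, 387, 390, 385, 383, 383, 384, 380, 379, 380, 381, 381, 380, 376, 376, 364, 332, 358, 362, 368, 373, 372, 377, 382]
```

Request:
arm_command --pt "0 0 0.6 0.5 0" --pt "0 0 1 1.5 0" --pt "0 0 1 2.5 0" --pt "0 0 1 3.5 0" --pt "0 0 1 4.2 0" --pt "0 0 1 4.2 0" --pt "0.12 0 1 4.2 0" --pt "0.25 0 1 4.2 0" --pt "0.35 0 1 4.2 0" --pt "0.35 0 1 4.2 0" --pt "0.35 0 1 4.2 0"

```text
clock: 36.1
eef_pos: [601.0, 112.2, 67.9]
eef_rot: [-3.142, -0.0, -2.662]
wrist_force: [0.2, -0.0, -0.3]
finger_gap: 32.9
finger_force: 0.0
```

Request:
arm_command --pt "0.35 0 0 -10 0" --pt "0.35 0 0 -40 0" --pt "0.35 0 0 -75 0" --pt "0.35 0 0 -105 0" --pt "0.35 0 0 -125 0" --pt "0.35 0 0 -130 0" --pt "0.35 0 0 -130 0" --pt "0.35 0 0 -130 0"

```text
clock: 37.1
eef_pos: [600.7, 112.2, 197.0]
eef_rot: [3.141, -0.001, -2.662]
wrist_force: [-0.1, -0.5, -1.5]
finger_gap: 32.7
finger_force: 0.0
```

Run:
```python
from cell import imaging,trace,monitor
from h import *
s=monitor.read_state();print(s["eef_pos"].round(1),s["wrist_force"].round(1))
for n in("side","wrist"):
  c=imaging.camera(n)
  for t in("narrow_plate","wide_plate","middle_plate"):
    for r in trace(c,t)[:2]: print(n,t,round(r["p"],2),np.round(r["rect"],1))
  if n=="wrist":
    V=c["view"][:3];g=c["img"].astype(int).sum(2);print(V.round(4).tolist(),g[125:235,255].tolist())
# predicted side rects for seated centred plates
for nm,w,y in(("narrow",44,-60),("wide",76,0),("middle",60,60)):
    P=np.array([proj("side",place(RACK,(a,y+b,z))) for a in(-w/2,w/2) for b in(-5,5) for z in(14,124)])
    print(nm,P.min(0).round(1),P.max(0).round(1))
```

```text
[600.7 112.2 197. ] [-0.1 -0.5 -1.5]
side narrow_plate 0.79 [356.1 214.4  28.1  48.1]
side narrow_plate 0.62 [188.2 174.8  13.6  47.3]
side wide_plate 0.84 [211.3 177.3  22.6  50.7]
side wide_plate 0.76 [279.9 283.6  47.5  53.5]
side middle_plate 0.58 [234.7 182.5  10.8  46.8]
side middle_plate 0.42 [299.9 247.8  25.1  28.7]
wrist narrow_plate 0.95 [361.2 183.9  40.6  61.8]
wrist narrow_plate 0.73 [ 45.  169.3  60.6  40.5]
wrist wide_plate 0.94 [309.8 186.8  33.   89.3]
wrist middle_plate 0.77 [256.2 181.1  13.3  66.6]
[[-0.4618, 0.887, -0.0003, 179.0863], [0.8555, 0.4456, 0.2636, -595.407], [0.234, 0.1215, -0.9646, 249.1964]] [524, 420, 285, 295, 298, 296, 291, 286, 295, 298, 261, 181, 198, 202, 203, 204, 205, 206, 209, 206, 206, 207, 199, 195, 195, 193, 193, 193, 193, 192, 193, 193, 193, 213, 277, 281, 284, 291, 293, 293, 294, 286, 292, 292, 292, 288, 290, 292, 295, 292, 395, 235, 239, 218, 348, 559, 561, 561, 561, 563, 562, 559, 561, 560, 560, 559, 556, 556, 556, 557, 556, 557, 301, 351, 353, 354, 391, 390, 390, 404, 337, 385, 388, 382, 380, 385, 379, 379, 371, 372, 389, 365, 370, 375, 370, 364, 369, 372, 371, 369, 367, 370, 364, 366, 365, 357, 349, 357, 360, 363]
narrow [179.6 149.7] [194.  197.3]
wide [200.7 150.4] [218.1 205.2]
middle [226.5 155.7] [239.3 207.8]
```

Run:
```python
from h import *
V=np.load("p2_wrist.npz")["v"][:3]
print("wide",[loc(RACK,wz(V,(255.5,r),z))[0] for r,z in((136.2,8),(142.8,14),(155,124),(231.3,124))])
V=np.array([[-0.4618, 0.887, -0.0003, 179.0863], [0.8555, 0.4456, 0.2636, -595.407], [0.234, 0.1215, -0.9646, 249.1964]])
print("mid",[loc(RACK,wz(V,(255.5,r),z))[0] for r,z in((135.3,8),(147.2,14),(158.7,106),(175,124),(197,124),(214.4,106))])
```

```text
wide [np.float64(44.9), np.float64(36.9), np.float64(37.4), np.float64(-37.9)]
mid [np.float64(44.5), np.float64(29.4), np.float64(29.1), np.float64(16.5), np.float64(-5.1), np.float64(-29.3)]
```

```bash
python3 -c "
from cell import job
print(job.sign_off())"
```

```text
the job is handed in; nothing more can be done
None
```

All three plates now stand in the rack in reverse order (narrow farthest from the end stop, wide in the middle, middle plate next to the stop), seated and centred to within about 1 mm by the wrist camera, and the job is handed in at about 37 s; the first grip on the wide plate closed on nothing and was redone, I viewed 15 pictures against the limit of 14, and I did not check the tray and key holder again at the end, though nothing went near them.

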